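# Clear the bench caliper, then clamp the burnisher block to the green

### The arm

A 7-joint arm with a two-finger parallel gripper is mounted at the origin on the work surface. World frame = base frame: x ahead of the robot, y to its left, z up, the work surface at z = 0. Lengths are in mm, angles in rad, forces in N, time in s.
With the tool pointing down it reaches from about 350 to 900 mm from the base axis. Payload 8.1 kg.
Tool frame: the origin (TCP) lies at the very end of the fingers, on their centre line; the grasp point (between the pads) lies 19 mm behind it; z points along the fingers, y is the line along which they close (so a half turn about z gives the same grasp; the last joint's range is limited). The gripper opens to 85 mm and grips with 20 to 120 N. Pads are 22 mm wide; open, the fingers measure 114 mm over their backs; the gripper's body (76 mm by 85 mm) begins 54 mm behind the grasp point. The pads swing forward as they close: fully open they stand 13 mm farther back than shut.
Start: joints at [-1.3, 0.434, 0.025, 1.573, -0.012, 1.134, -0.075], TCP at [228.25, 581.845, 231.323] pointing down, gripper open.
Joint ranges: [-2.62, 2.62], [-0.44, 2.09], [-1.27, 1.32], [0.08, 2.57], [-1.32, 4.46], [0.12, 2], [-2.74, 2.74]. Speed limits (rad/s): [2.22, 2.22, 3.01, 3.01, 3.14, 3.14, 3.14].

### API

Orientations are given as a unit quaternion [x, y, z, w].
In Python, from rig import env, read_camera, get_calibration, ticket, finder gives the robot as it stands.
- The arm moves only by the tool drive_tool, never from a script. Its argument "rows" is a list of rows, each an object with "linear": the shift along the world's x, y, z in cm, a list of three; "delta_rot": the turn, a rotation vector about the world's x, y, z in rad, a list of three; "gripper": the finger opening in cm, from 0 to 8.54. A call has 1 to 20 rows; each row shifts and turns the commanded pose from where the row before left it; what a row does not reach is not made up. A row lasts 1/10 s, in which the tool goes at most 50 mm and 8.59 degrees, less where a joint would pass 70% of its speed; a pose out of reach is approached as far as the arm can. A call is refused whole if a number of a shift passes 5 or a number of a turn 0.15, either way. A call with a gripper value outside its range is refused whole. The fingers move at their own pace and stop on an object; "newtons" is the grip in N (left out, the last holds). Time passes only in rows, so rows that do not move let the fingers close. It gives the time, the measured TCP pose, the force, the opening and the grip force at its end, in the units of the state.
- env.state(): the state, without advancing time (a new reading comes with each control period).
- read_camera(name): name is "scene" or "top" or "wrist"; returns the picture (384x512x3 uint8, red, green, blue); there is no depth.
- get_calibration(name): a dict with "fx", "fy", "cx", "cy" (pixels), "cam_to_world" (4x4, takes a point from camera to world coordinates). Camera axes: x right, y up, looking along -z (the intrinsics and any distortion apply to the point x, -y, -z); pixel columns grow to the right and rows downward; lengths in mm; the calibration is good to about 2 mm. A picture is of the moment at which its call begins: read the wrist's pose just before it. get_calibration takes no time and is no camera call; for the wrist camera it gives the pose at the moment of the call.
- ticket.hand_in(): hands the job in; it is judged then, once.
Trained networks look in the newest picture that a camera, given by its name, has taken for a name from the list of things; names that differ only in an ending like _2 or _b are one class to them, and where a whole thing is asked for, a point or a joint stands for the part that bears it (a point fixed in the world has none). Each returns a list of dicts, best first, with "conf" (0 to 1); they miss things now and then, are a little off and sometimes report something else, mostly with a low value. They report only what shows in the picture. A call takes as long as a camera call. They do not tell look-alikes from the thing itself.
- finder.search_frame(target, camera): "location" ([x, y, z] in mm, in the coordinates of the camera as it stood for that picture, good to about 4 mm: the middle of the surface that is visible of it).
- finder.trace(target, camera): "pixels" (384x512 bool, what is visible of it).
- finder.tip_of(target, camera): "location" ([x, y, z] in mm, in the coordinates of the camera as it stood for that picture, good to about 4 mm: a listed point, or the origin of a listed thing).
The state is a dict: "t": time; "qpos": joint angles; "joint_velocities": joint speeds; "effort": joint torques, N m; "ee_pos": TCP position; "tcp_rot": TCP orientation; "contact_force": force on the tool from outside, world axes, zero at the start; "moment": the same for the moment, N m; "grip_width": opening from 0.0 (shut) to 1.0 (fully open); "grasp_force": force on a finger pad.
Only numpy, scipy, OpenCV 4.12 (cv2) and the standard library are available. Lean on these libraries where they do the work, as an engineer would, in place of code of your own. Each camera call takes 0.05 s, during which the arm holds its last target. There are 200 camera calls.

### The job

With the scraper block, not with the gripper, push all three wood chips off the caliper's plate into its green catch tray, and stand the scraper back upright on the bench, clear of the caliper. Then take the dark burnisher block from its sloping rest, lay it gently on the plate between the two jaws with its long side along the jaw faces, centred on them, and slide the moving jaw shut on it until the dial needle stands in the green, never running on into the red; let go and leave the block clamped with the needle in the green. Leave the dye bottle and the maul where they stand.

Things in the scene. Friction and masses are not known exactly. Their poses are not given: they have to be found in the camera images.
- caliper: Bench caliper, fixed. Origin on the bench under the middle of the space between the jaws; z up; the jaw slides along y. Steel plate, x -80 to +65 mm, y -165 to +135 mm, top 22 mm above the bench. Scale beam 18 mm high on its -x edge, x -80 to -92 mm.
- plate_center (a point): Point on the plate's top, 22 mm above the bench, at the middle of the space between the open jaws; axes as caliper.
- tray_center (a point): Middle of the floor of the green catch tray that adjoins the plate's +x edge (116 mm from the caliper's origin along +x). Inside 100 mm (x) by 142 mm (y); floor 4 mm, rim 14 mm above the bench, so lower than the plate. Axes as caliper.
- anvil_face (a point): Middle of the face of the sprung measuring jaw, which looks to the caliper's +y, 62.5 mm from the caliper's origin along -y when not pushed in, 43 mm above the bench. Face 50 mm wide (x), 24 to 62 mm above the bench. Behind it, 28 to 88 mm from the face, the grey dial housing, 80 mm wide in x; with the dial its top is 87 mm above the bench.
- jaw (a joint): Travel of the moving jaw (m), 0 = fully open, grows as it shuts (towards the caliper's -y), up to 0.110. The gap between the jaw faces is 125 mm less this travel (while the sprung jaw is not pushed in). It starts between 0 and 0.015, runs with 8 N of friction and stays where it is left.
- jaw_grip (a point): Centre of the orange grip of the moving jaw, 97 mm above the bench: an upright plate 16 mm thick along the slide (caliper y), 50 mm wide (caliper x), its top 122 mm above the bench. The jaw's face is 35 mm from here towards the caliper's -y, as wide and high as the other jaw's. Axes as caliper.
- needle (a joint): Dial needle angle (rad), 0 at rest. It turns 0.1 rad for each mm that the sprung measuring jaw is pushed in, against 0.6 N per mm. Green zone 0.30 to 1.00, red from 1.00 to the stop at 1.30; it is seen from above, turning counter-clockwise.
- block_center (a point): Centre of the burnisher block: dark hardwood with brass ends, 110 mm long (its x axis), 36 mm wide (y), 44 mm tall (z), about 0.19 kg. It starts on the sloping rest with its long axis x rising at 30 degrees from horizontal, low end towards the robot; its z axis is square to the slope. It overhangs the 26 mm wide rail by 5 mm each side, so fingers pass beside it.
- rest: Sloping wooden rest for the block, fixed. Origin on the bench under its middle. Base 170 mm (x) by 60 mm (y), 12 mm high; on it a 26 mm wide rail rising at 30 degrees towards its +x, with a 36 mm wide stop at its low end, 16 mm above the rail's surface; the rail's top end is 125 mm above the bench.
- scraper_handle (a point): Centre of the scraper's handle, 52 mm above the scraper's underside. Handle: upright wooden plate 18 mm thick (x), 60 mm wide (y), from 26 to 76 mm above the underside. Below it the scraping block with a brass foot, 30 mm thick (x), 84 mm wide (y), 26 mm tall. About 0.22 kg. It starts upright on the bench.
- chip1: Wood chip (off-cut), 28 x 20 x 16 mm, 11 g, origin at its centre; starts loose on the caliper's plate between the jaws.
- chip2: Wood chip (off-cut), 28 x 20 x 16 mm, 11 g, origin at its centre; starts loose on the caliper's plate between the jaws.
- chip3: Wood chip (off-cut), 28 x 20 x 16 mm, 11 g, origin at its centre; starts loose on the caliper's plate between the jaws.
- dye: Amber dye bottle, 56 mm across, 120 mm high, origin under its middle; a bystander.
- maul: Dark wooden maul standing on its head, up to 72 mm across, 190 mm high, origin under its middle; a bystander.
Things that resemble listed ones, but are neither listed nor needed, are in the scene too. What is shaped like the part that bears block_center but pink or turquoise is not meant.

How it is judged:
By the outcome, as a careful person would: the job done as asked, in the order asked, and still so for the second after the job is handed in, with the robot touching nothing.
It also fails if it takes over 72 s, if anything falls off the work surface, if the arm or the gripper's body presses on something with over 40 N, if the wrist force passes 120 N, or if a joint passes its speed limit or range.

## Working session

There is one attempt and no reset: what is moved stays moved. The work goes in short steps, Python scripts to look and compute and a tool call to move; the robot and the scene stay as the last step left them, time stands still between calls to the robot, and variables do not carry over. Pictures are saved under pics/ and viewed, at most 10 in all, crops included, and the job is handed in when it is done.

Besides the shell and the picture viewer there is one more tool, called after "Call:" as name(argument=value, ...), one argument or row to a line, values as JSON. drive_tool: Moves the arm, as the interface text tells. Its arguments: {"type":"object","properties":{"rows":{"type":"array","items":{"type":"object","properties":{"linear":{"type":"array","items":{"type":"number"}},"delta_rot":{"type":"array","items":{"type":"number"}},"gripper":{"type":"number"}}}},"newtons":{"type":"number"}},"required":["rows"]}

```bash
ls; mkdir -p pics
cat > h.py <<'E'
import numpy as np,cv2
from rig import env, read_camera, get_calibration, ticket, finder
def w(loc,cam):
    T=np.array(get_calibration(cam)["cam_to_world"]); return (T@np.r_[loc,1])[:3]
def save(cam,n):
    im=read_camera(cam); cv2.imwrite(f"pics/{n}.png",im[:,:,::-1]); return im
def proj(p,cam):
    c=get_calibration(cam);T=np.linalg.inv(np.array(c["cam_to_world"]));q=T@np.r_[p,1]
    return np.array([c["fx"]*q[0]/-q[2]+c["cx"],c["fy"]*-q[1]/-q[2]+c["cy"]])
def back(px,cam,z):
    c=get_calibration(cam);T=np.array(c["cam_to_world"]);d=T[:3,:3]@np.array([(px[0]-c["cx"])/c["fx"],-(px[1]-c["cy"])/c["fy"],-1]);o=T[:3,3]
    return o+d*(z-o[2])/d[2]
E
python3 - <<'E'
from h import *
print({k:v for k,v in get_calibration("top").items()}); print({k:v for k,v in get_calibration("scene").items()})
a=save("scene","s0");b=save("top","t0")
for cam in("top","scene"):
  for n in["caliper","plate_center","tray_center","anvil_face","jaw_grip","block_center","rest","scraper_handle","chip1","dye","maul"]:
    for d in finder.tip_of(n,cam)[:4]: print(cam,n,round(d["conf"],2),w(d["location"],cam).round(0), proj(w(d["location"],cam),cam).round())
print(env.state())
E
```

```text
pics
{'fx': 493.3465613115491, 'fy': 493.3465613115491, 'cx': 257.4616683794936, 'cy': 191.03649760441522, 'cam_to_world': array([[ 1.01781062e-03,  9.91265494e-01, -1.31877534e-01,
         2.89136690e+02],
       [-9.99994913e-01,  1.40757830e-03,  2.86234014e-03,
        -3.49366180e+01],
       [ 3.02296697e-03,  1.31873950e-01,  9.91261884e-01,
         1.39913352e+03],
       [ 0.00000000e+00,  0.00000000e+00,  0.00000000e+00,
         1.00000000e+00]])}
{'fx': 363.7493279019414, 'fy': 363.7493279019414, 'cx': 248.0686330876013, 'cy': 192.60708308708905, 'cam_to_world': array([[-8.22728343e-01, -4.72679337e-01,  3.15740903e-01,
         7.49668467e+02],
       [ 5.68230699e-01, -6.69008338e-01,  4.79105121e-01,
         4.07783492e+02],
       [-1.52297941e-02,  5.73587037e-01,  8.19003031e-01,
         8.43375079e+02],
       [ 0.00000000e+00,  0.00000000e+00,  0.00000000e+00,
         1.00000000e+00]])}
top caliper 0.87 [519.  25.   0.] [235. 176.]
top plate_center 0.82 [519.  25.  20.] [235. 175.]
top tray_center 0.67 [635.  11.   3.] [240. 136.]
top anvil_face 0.48 [507. -3
[... 1845 characters left out ...]
711,  0.02500815,  1.57319327, -0.01160864,
        1.13399236, -0.07509843]), 'joint_velocities': array([ 6.93731485e-07,  2.01256970e-04, -2.19130871e-04, -3.23805601e-04,
       -1.58184671e-03, -7.43052914e-04,  7.35213204e-04]), 'effort': array([-3.03922516e-04, -6.70285034e+01,  1.02319099e+00, -3.16569793e+01,
        1.52960443e-02,  1.89435355e-03, -8.04206707e-05]), 'ee_pos': array([228.25189209, 581.85150683, 231.33355015]), 'tcp_rot': array([1.85856892e-01, 9.82576824e-01, 3.19829137e-05, 7.21099325e-06]), 'contact_force': array([-0.12478531, -0.18919665,  1.05383313]), 'moment': array([-0.04848875, -0.04760367,  0.00810298]), 'grasp_force': 0.0, 'grip_width': 0.9993877588456528}
```

Run:
```python
import cv2
t=cv2.imread("pics/t0.png");s=cv2.imread("pics/s0.png")
a=cv2.resize(t[60:300,80:440],None,fx=2.2,fy=2.2,interpolation=cv2.INTER_CUBIC);cv2.imwrite("pics/t0c.png",a)
b=cv2.resize(s[80:384,90:400],None,fx=1.95,fy=1.95,interpolation=cv2.INTER_CUBIC);cv2.imwrite("pics/s0c.png",b)
```

```text
(no output)
```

View pics/t0c.png

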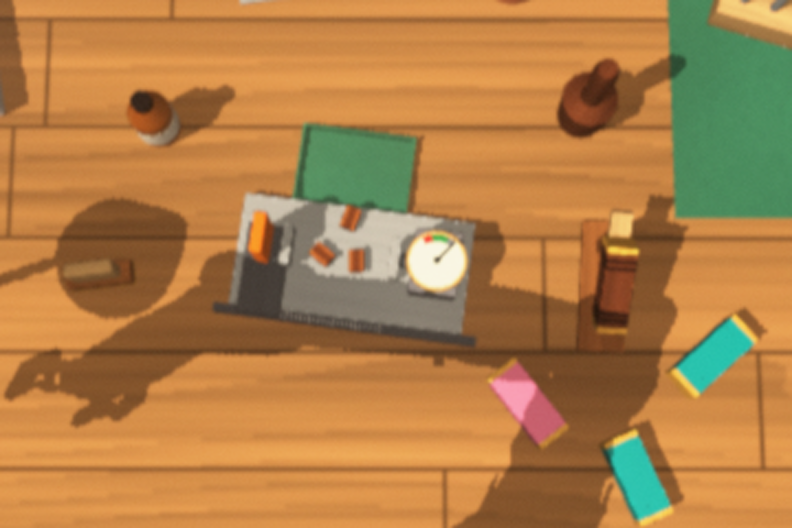

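View pics/s0c.png

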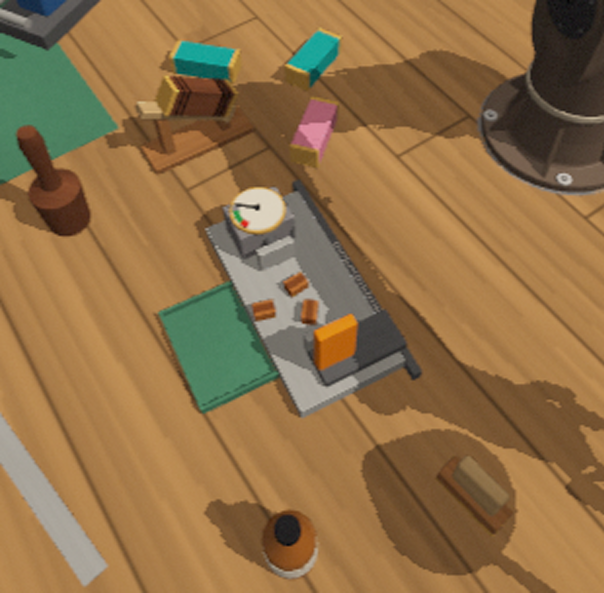

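The top view shows the caliper, with the jaw grip near crop (260,238) and the dial at (437,260), yawed about -0.13 rad. The three chips are at (323,253), (358,260) and (350,217). The scraper is at (97,270). The dark block on the rest is at (617,287), and the pink and turquoise blocks are decoys. The scene view agrees. I'll move over the scraper for a close look.

Call:
drive_tool(
  rows=[
    {"linear": [2.1, -2.1, 0], "delta_rot": [0, 0, -0.1], "gripper": 8.5},
    {"linear": [2.1, -2.1, 0], "delta_rot": [0, 0, -0.1], "gripper": 8.5},
    {"linear": [2.1, -2.1, 0], "delta_rot": [0, 0, -0.1], "gripper": 8.5},
    {"linear": [2.1, -2.1, 0], "delta_rot": [0, 0, -0.1], "gripper": 8.5},
    {"linear": [2.1, -2.1, 0], "delta_rot": [0, 0, -0.1], "gripper": 8.5},
    {"linear": [2.1, -2.1, 0], "delta_rot": [0, 0, -0.1], "gripper": 8.5},
    {"linear": [2.1, -2.1, 0], "delta_rot": [0, 0, -0.1], "gripper": 8.5},
    {"linear": [2.1, -2.1, 0], "delta_rot": [0, 0, -0.1], "gripper": 8.5},
    {"linear": [2.1, -2.1, 0], "delta_rot": [0, 0, -0.1], "gripper": 8.5},
    {"linear": [2.1, -2.1, 0], "delta_rot": [0, 0, -0.1], "gripper": 8.5},
    {"linear": [2.1, -2.1, 0], "delta_rot": [0, 0, -0.1], "gripper": 8.5},
    {"linear": [2.1, -2.1, 0], "delta_rot": [0, 0, -0.1], "gripper": 8.5},
    {"linear": [0, 0, 0], "delta_rot": [0, 0, 0], "gripper": 8.5},
  ],
)

```text
t: 2.5
ee_pos: [483.6, 325.6, 231.7]
tcp_rot: [0.712, 0.703, 0.0, 0.001]
contact_force: [0.3, -0.6, 0.3]
grip_width: 0.997
grasp_force: 0.0
```

```bash
cat >> h.py <<'E'
def axis(n,cam,z,near,ids=0):
    "mask -> world polygon on height z: centre, long-axis angle, dims"
    out=[]
    for d in finder.trace(n,cam):
        m=d["pixels"].astype(np.uint8)
        if m.sum()<20: continue
        c,_=cv2.findContours(m,cv2.RETR_EXTERNAL,cv2.CHAIN_APPROX_NONE); c=max(c,key=len)[:,0]
        P=np.array([back(p,cam,z)[:2] for p in c],np.float32)
        r=cv2.minAreaRect(P); B=cv2.boxPoints(r); e=max(B[1]-B[0],B[2]-B[1],key=np.linalg.norm)
        a=np.degrees(np.arctan2(e[1],e[0]))%180
        out.append((round(d["conf"],2),np.round(r[0],1),np.round(sorted(r[1]),1),round(float(a),1)))
    return out
E
python3 - <<'E'
from h import *
s=env.state();print(s["ee_pos"],s["tcp_rot"],s["qpos"])
c=get_calibration("wrist");print(c["cam_to_world"].round(3) if hasattr(c["cam_to_world"],'round') else c)
save("wrist","w1")
for d in finder.tip_of("scraper_handle","wrist"): print(d["conf"],w(d["location"],"wrist"))
print(axis("scraper_handle","wrist",76,0));read_camera("top")
print(axis("scraper_handle","top",50,0))
for n in("chip1",): print(axis(n,"top",38,0))
E
```

```text
[483.59318679 325.62250503 231.68400651] [7.11565178e-01 7.02618731e-01 2.10942579e-04 1.36784466e-03] [-0.9665635   0.37416642  0.38663662  1.70275347 -0.15279802  1.09392668
 -0.54653229]
[[ 1.00000e+00  1.40000e-02  3.00000e-03  4.84239e+02]
 [-1.50000e-02  9.44000e-01  3.30000e-01  4.10771e+02]
 [ 2.00000e-03 -3.30000e-01  9.44000e-01  3.75243e+02]
 [ 0.00000e+00  0.00000e+00  0.00000e+00  1.00000e+00]]
[(0.89, array([485.6, 352.7]), array([26. , 77.4]), 97.8), (0.31, array([504.3, 138.5]), array([108.6, 131.9]), 173.1)]
[(0.68, array([485.8, 326.9]), array([37.2, 87.8]), 97.3)]
[(0.6, array([504.1,   7.1]), array([22.3, 28.3]), 0.2), (0.58, array([560. ,  12.8]), array([24. , 31.9]), 154.2), (0.41, array([513.9,  47.7]), array([19.8, 28. ]), 45.7)]
```

View pics/w1.png

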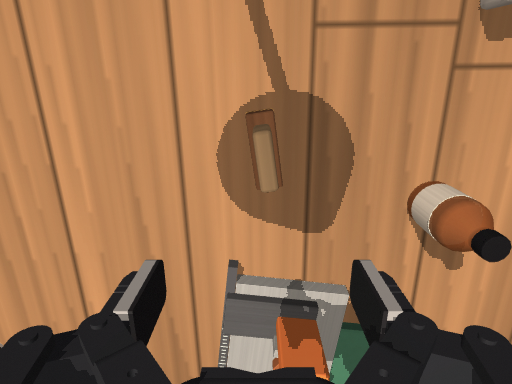

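Run:
```python
from h import *
im=cv2.imread("pics/w1.png");cv2.imwrite("pics/w1c.png",cv2.resize(im[95:205,215:315],None,fx=5,fy=5,interpolation=cv2.INTER_CUBIC))
cx=im[140:185,225:300].astype(int)
for r in (140,150,160,170,180): print(r,[tuple(p) for p in im[r,244:290:3].tolist()])
for p in [(253,128),(270,126),(281,188),(263,191),(262,111+49)]: print(p,back(p,"wrist",76).round(1),back(p,"wrist",26).round(1))
```

```text
140 [(58, 88, 125), (57, 87, 123), (42, 67, 105), (63, 90, 116), (83, 120, 154), (83, 120, 153), (80, 115, 148), (79, 113, 146), (79, 114, 146), (57, 82, 105), (46, 71, 112), (41, 62, 90), (56, 86, 121), (56, 83, 118), (54, 81, 115), (54, 81, 115)]
150 [(58, 87, 125), (57, 86, 123), (45, 67, 98), (43, 68, 106), (77, 111, 142), (85, 122, 156), (82, 116, 151), (80, 114, 147), (81, 115, 147), (70, 100, 128), (47, 72, 113), (39, 62, 97), (57, 86, 121), (54, 83, 117), (52, 81, 114), (54, 82, 115)]
160 [(58, 88, 126), (57, 87, 122), (58, 88, 123), (44, 68, 106), (64, 93, 119), (84, 121, 155), (82, 120, 153), (81, 117, 150), (78, 114, 146), (78, 112, 144), (54, 78, 100), (46, 71, 111), (56, 85, 121), (55, 83, 118), (54, 82, 115), (55, 83, 117)]
170 [(58, 88, 126), (56, 86, 122), (58, 87, 123), (44, 67, 99), (43, 68, 108), (78, 113, 145), (86, 122, 156), (83, 118, 152), (80, 115, 148), (80, 114, 147), (70, 101, 129), (46, 70, 111), (37, 57, 87), (55, 83, 118), (54, 82, 116), (54, 81, 116)]
180 [(58, 89, 126), (57, 86, 123), (57, 87, 123), (59, 89, 126), (44, 69, 108), (67, 95, 123), (85, 122, 157), (84, 120, 154), (81, 117, 150), (80, 114, 146), (77, 110, 141), (50, 72, 97), (44, 70, 110), (53, 82, 116), (55, 82, 117), (54, 82, 117)]
(253, 128) [474.8 375.3  76. ] [474.  368.5  26. ]
(270, 126) [490.1 377.   76. ] [491.9 370.5  26. ]
(281, 188) [501.2 318.4  76. ] [504.9 302.1  26. ]
(263, 191) [484.  315.4  76. ] [484.7 298.6  26. ]
(262, 160) [482.9 345.8  76. ] [483.6 334.1  26. ]
```

View pics/w1c.png

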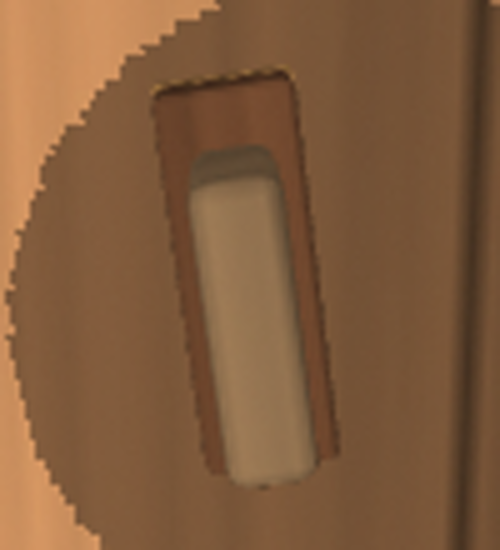

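The close-up shows the scraper handle's top face between pixels (253,133) and (279,188). That puts its centre near (487.5, 344) with yaw about +0.13, and the block edge agrees.

Call:
drive_tool(
  rows=[
    {"linear": [0.4, 1.8, -2], "delta_rot": [0, 0, 0.14], "gripper": 8.5},
    {"linear": [0, 0, -4], "delta_rot": [0, 0, 0], "gripper": 8.5},
    {"linear": [0, 0, -4], "delta_rot": [0, 0, 0], "gripper": 7},
    {"linear": [0, 0, -4], "delta_rot": [0, 0, 0], "gripper": 5},
    {"linear": [0, 0, -3], "delta_rot": [0, 0, 0], "gripper": 4},
    {"linear": [0, 0, -2], "delta_rot": [0, 0, 0], "gripper": 4},
    {"linear": [0, 0, 0], "delta_rot": [0, 0, 0], "gripper": 1},
    {"linear": [0, 0, 0], "delta_rot": [0, 0, 0], "gripper": 0.8},
    {"linear": [0, 0, 0], "delta_rot": [0, 0, 0], "gripper": 0.8},
    {"linear": [0, 0, 0], "delta_rot": [0, 0, 0], "gripper": 0.8},
    {"linear": [0, 0, 0], "delta_rot": [0, 0, 0], "gripper": 0.8},
  ],
  newtons=60,
)

```text
t: 3.9
ee_pos: [484.5, 348.2, 42.2]
tcp_rot: [0.657, 0.754, 0.001, 0.0]
contact_force: [-1.3, -0.0, -2.8]
grip_width: 0.2
grasp_force: 59.9
```

Call:
drive_tool(
  rows=[
    {"linear": [0, 0, 2], "delta_rot": [0, 0, 0], "gripper": 0.8},
    {"linear": [0, 0, 4], "delta_rot": [0, 0, 0], "gripper": 0.8},
    {"linear": [0, 0, 4], "delta_rot": [0, 0, 0], "gripper": 0.8},
    {"linear": [0, 0, 4], "delta_rot": [0, 0, 0], "gripper": 0.8},
    {"linear": [-0.2, -3.4, 0], "delta_rot": [0, 0, -0.03], "gripper": 0.8},
    {"linear": [-0.2, -4, 0], "delta_rot": [0, 0, -0.03], "gripper": 0.8},
    {"linear": [-0.2, -4, 0], "delta_rot": [0, 0, -0.03], "gripper": 0.8},
    {"linear": [-0.2, -4, 0], "delta_rot": [0, 0, -0.03], "gripper": 0.8},
    {"linear": [-0.2, -4, 0], "delta_rot": [0, 0, -0.03], "gripper": 0.8},
    {"linear": [-0.2, -4, 0], "delta_rot": [0, 0, -0.03], "gripper": 0.8},
    {"linear": [-0.2, -4, 0], "delta_rot": [0, 0, -0.03], "gripper": 0.8},
    {"linear": [-0.2, -4, 0], "delta_rot": [0, 0, -0.05], "gripper": 0.8},
    {"linear": [0, 0, 0], "delta_rot": [0, 0, 0], "gripper": 0.8},
    {"linear": [0, 0, -2], "delta_rot": [0, 0, 0], "gripper": 0.8},
    {"linear": [0, 0, 0], "delta_rot": [0, 0, 0], "gripper": 0.8},
  ],
)

```text
t: 5.4
ee_pos: [467.0, 33.9, 160.3]
tcp_rot: [0.749, 0.662, -0.001, -0.001]
contact_force: [-0.6, -0.1, -2.6]
grip_width: 0.204
grasp_force: 59.8
```

Run:
```python
from h import *
s=env.state();print(s["ee_pos"],s["tcp_rot"],s["contact_force"])
im=save("scene","s2"); cv2.imwrite("pics/s2c.png",cv2.resize(cv2.imread("pics/s2.png")[120:320,150:350],None,fx=3,fy=3,interpolation=cv2.INTER_CUBIC))
for cam in("scene","top"):
  if cam=="top": read_camera(cam)
  for n in["caliper","plate_center","tray_center","anvil_face","jaw_grip","scraper_handle"]:
    for d in finder.tip_of(n,cam)[:1]: print(cam,n,round(d["conf"],2),w(d["location"],cam).round(1))
```

```text
[466.99241237  33.86797831 160.2949251 ] [ 7.49321534e-01  6.62205357e-01 -8.88991264e-04 -7.16938706e-04] [-0.64006087 -0.05600993 -2.61840595]
scene caliper 0.55 [516.9  25.5  -3.7]
scene plate_center 0.73 [520.8  24.7  22.6]
scene tray_center 0.67 [508.8  10.   29.6]
scene anvil_face 0.78 [510.9 -36.1  44.5]
scene jaw_grip 0.85 [525.3 117.7  98.4]
scene scraper_handle 0.67 [464.2  27.6 173.3]
top caliper 0.81 [516.3  26.1  -2.4]
top plate_center 0.6 [516.6  26.9  20.1]
top tray_center 0.84 [633.7   9.7   0.7]
top anvil_face 0.56 [505.8 -35.5  41. ]
top scraper_handle 0.38 [467.   19.6 169.5]
```

View pics/s2c.png

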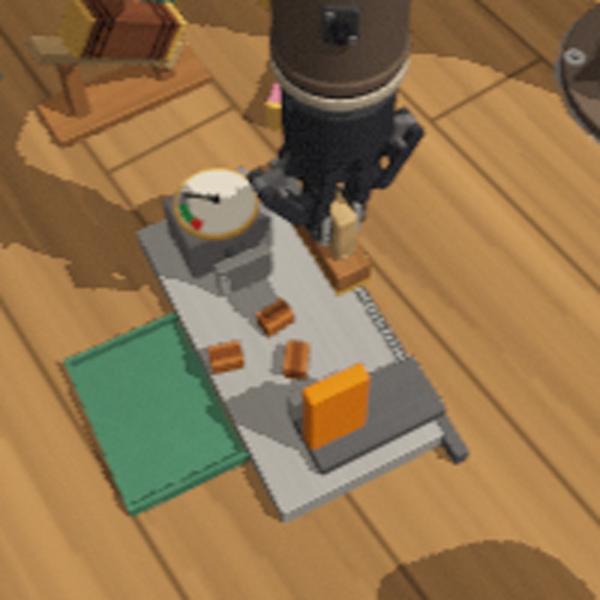

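The chips lie in front of the scraper between the jaws, at crop (275,317), (297,358) and (225,357). The needle is at rest. I'll descend and sweep.

Call:
drive_tool(
  rows=[
    {"linear": [0, 0.4, -3], "delta_rot": [0, 0, 0], "gripper": 0.8},
    {"linear": [0, 0, -3], "delta_rot": [0, 0, 0], "gripper": 0.8},
    {"linear": [0, 0, -2.4], "delta_rot": [0, 0, 0], "gripper": 0.8},
    {"linear": [0, 0, -0.7], "delta_rot": [0, 0, 0], "gripper": 0.8},
    {"linear": [0, 0, -0.3], "delta_rot": [0, 0, 0], "gripper": 0.8},
    {"linear": [0, 0, 0], "delta_rot": [0, 0, 0], "gripper": 0.8},
    {"linear": [0, 0, 0], "delta_rot": [0, 0, 0], "gripper": 0.8},
  ],
)

```text
t: 6.8
ee_pos: [469.1, 38.0, 68.3]
tcp_rot: [0.749, 0.662, 0.001, 0.0]
contact_force: [-0.4, 0.4, -2.0]
grip_width: 0.198
grasp_force: 59.8
```

Call:
drive_tool(
  rows=[
    {"linear": [0, 0, -0.15], "delta_rot": [0, 0, 0], "gripper": 0.8},
    {"linear": [1, -0.13, 0], "delta_rot": [0, 0, 0], "gripper": 0.8},
    {"linear": [1, -0.13, 0], "delta_rot": [0, 0, 0], "gripper": 0.8},
    {"linear": [1, -0.13, 0], "delta_rot": [0, 0, 0], "gripper": 0.8},
    {"linear": [1, -0.13, 0], "delta_rot": [0, 0, 0], "gripper": 0.8},
    {"linear": [1, -0.13, 0], "delta_rot": [0, 0, 0], "gripper": 0.8},
    {"linear": [1, -0.13, 0], "delta_rot": [0, 0, 0], "gripper": 0.8},
    {"linear": [1, -0.13, 0], "delta_rot": [0, 0, 0], "gripper": 0.8},
    {"linear": [1, -0.13, 0], "delta_rot": [0, 0, 0], "gripper": 0.8},
    {"linear": [1, -0.13, 0], "delta_rot": [0, 0, 0], "gripper": 0.8},
    {"linear": [1, -0.13, 0], "delta_rot": [0, 0, 0], "gripper": 0.8},
    {"linear": [1, -0.13, 0], "delta_rot": [0, 0, 0], "gripper": 0.8},
    {"linear": [1, -0.13, 0], "delta_rot": [0, 0, 0], "gripper": 0.8},
    {"linear": [0.2, 0, 0], "delta_rot": [0, 0, 0], "gripper": 0.8},
    {"linear": [0, 0, 0], "delta_rot": [0, 0, 0], "gripper": 0.8},
  ],
)

```text
t: 8.3
ee_pos: [590.5, 22.2, 65.7]
tcp_rot: [0.749, 0.662, -0.0, 0.0]
contact_force: [-0.4, -0.6, -2.6]
grip_width: 0.201
grasp_force: 60.0
```

Run:
```python
from h import *
read_camera("scene");read_camera("top")
for cam in("scene","top"):
  for d in finder.search_frame("chip1",cam): print(cam,round(d["conf"],2),w(d["location"],cam).round(1))
```

```text
scene 0.62 [610.2  52.8  23.3]
scene 0.44 [613.3  21.8  35.3]
```

Call:
drive_tool(
  rows=[
    {"linear": [0.3, 0, 0], "delta_rot": [0, 0, 0], "gripper": 0.8},
    {"linear": [0, 0, 2], "delta_rot": [0, 0, 0], "gripper": 0.8},
    {"linear": [0, 0, 4], "delta_rot": [0, 0, 0], "gripper": 0.8},
    {"linear": [0, 0, 4], "delta_rot": [0, 0, 0], "gripper": 0.8},
    {"linear": [0, 0, 2], "delta_rot": [0, 0, 0], "gripper": 0.8},
    {"linear": [-1.5, 4, 0], "delta_rot": [0, 0, 0], "gripper": 0.8},
    {"linear": [-1.5, 4, 0], "delta_rot": [0, 0, 0], "gripper": 0.8},
    {"linear": [-1.5, 4, 0], "delta_rot": [0, 0, 0], "gripper": 0.8},
    {"linear": [-1.5, 4, 0], "delta_rot": [0, 0, 0], "gripper": 0.8},
    {"linear": [0, 0, 0], "delta_rot": [0, 0, 0], "gripper": 0.8},
  ],
)

```text
t: 9.5
ee_pos: [530.3, 189.9, 185.5]
tcp_rot: [0.746, 0.666, 0.0, -0.002]
contact_force: [-0.4, 0.1, -2.5]
grip_width: 0.202
grasp_force: 60.0
```

Run:
```python
from h import *
im=save("top","t3");save("scene","s3")
for cam in("scene","top"):
  for d in finder.search_frame("chip1",cam): print(cam,round(d["conf"],2),w(d["location"],cam).round(1))
a=cv2.resize(cv2.imread("pics/t3.png")[100:220,180:300],None,fx=3,fy=3,interpolation=cv2.INTER_CUBIC)
b=cv2.resize(cv2.imread("pics/s3.png")[180:320,150:290],(360,360),interpolation=cv2.INTER_CUBIC)
cv2.imwrite("pics/c3.png",np.hstack([a,b]))
```

```text
scene 0.64 [609.8  -4.9  32.4]
top 0.63 [603.2  -6.8  31.1]
top 0.59 [602.2  15.8  33.7]
```

View pics/c3.png

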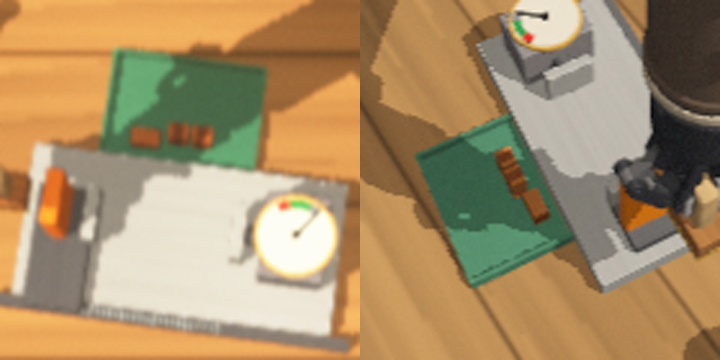

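All three chips lie in the tray (left panel, near (145,137), (180,133) and (203,135)), and the plate is clear. Next I'll return the scraper.

Call:
drive_tool(
  rows=[
    {"linear": [-1, 3, 0], "delta_rot": [0, 0, 0], "gripper": 0.8},
    {"linear": [-1, 4, 0], "delta_rot": [0, 0, 0], "gripper": 0.8},
    {"linear": [-1, 4, 0], "delta_rot": [0, 0, 0], "gripper": 0.8},
    {"linear": [-1, 3, 0], "delta_rot": [0, 0, 0], "gripper": 0.8},
    {"linear": [0, 0, -3], "delta_rot": [0, 0, 0], "gripper": 0.8},
    {"linear": [0, 0, -4], "delta_rot": [0, 0, 0], "gripper": 0.8},
    {"linear": [0, 0, -4], "delta_rot": [0, 0, 0], "gripper": 0.8},
    {"linear": [0, 0, -2], "delta_rot": [0, 0, 0], "gripper": 0.8},
    {"linear": [0, 0, -0.8], "delta_rot": [0, 0, 0], "gripper": 0.8},
    {"linear": [0, 0, 0], "delta_rot": [0, 0, 0], "gripper": 0.8},
    {"linear": [0, 0, 0], "delta_rot": [0, 0, 0], "gripper": 0.8},
  ],
)

```text
t: 10.8
ee_pos: [494.6, 322.1, 49.0]
tcp_rot: [0.75, 0.662, 0.001, 0.0]
contact_force: [-0.6, -0.4, -2.2]
grip_width: 0.203
grasp_force: 59.8
```

Call:
drive_tool(
  rows=[
    {"linear": [0, 0, -0.3], "delta_rot": [0, 0, 0], "gripper": 0.8},
    {"linear": [0, 0, -0.2], "delta_rot": [0, 0, 0], "gripper": 0.8},
    {"linear": [0, 0, 0], "delta_rot": [0, 0, 0], "gripper": 0.8},
    {"linear": [0, 0, 0], "delta_rot": [0, 0, 0], "gripper": 0.8},
  ],
)

```text
t: 11.2
ee_pos: [493.3, 322.4, 43.1]
tcp_rot: [0.749, 0.662, 0.0, -0.0]
contact_force: [0.6, 0.0, -2.9]
grip_width: 0.206
grasp_force: 59.9
```

Call:
drive_tool(
  rows=[
    {"linear": [0, 0, -0.1], "delta_rot": [0, 0, 0], "gripper": 0.8},
    {"linear": [0, 0, 0], "delta_rot": [0, 0, 0], "gripper": 0.8},
    {"linear": [0, 0, 0], "delta_rot": [0, 0, 0], "gripper": 3},
    {"linear": [0, 0, 0], "delta_rot": [0, 0, 0], "gripper": 5},
    {"linear": [0, 0, 0], "delta_rot": [0, 0, 0], "gripper": 5},
    {"linear": [0, 0, 2], "delta_rot": [0, 0, 0], "gripper": 5},
    {"linear": [0, 0, 4], "delta_rot": [0, 0, 0], "gripper": 5},
    {"linear": [0, 0, 4.5], "delta_rot": [0, 0, 0], "gripper": 8},
    {"linear": [0, 0, 4.5], "delta_rot": [0, 0, 0], "gripper": 8},
    {"linear": [0, 0, 4.5], "delta_rot": [0, 0, 0], "gripper": 8},
  ],
)

```text
t: 12.2
ee_pos: [493.1, 322.0, 238.9]
tcp_rot: [0.749, 0.662, 0.0, 0.0]
contact_force: [0.1, -0.1, -0.6]
grip_width: 0.934
grasp_force: 0.0
```

Call:
drive_tool(
  rows=[
    {"linear": [-0.1, -3, 0.3], "delta_rot": [0, 0, -0.09], "gripper": 7},
    {"linear": [-0.1, -4, 0.3], "delta_rot": [0, 0, -0.09], "gripper": 7},
    {"linear": [-0.1, -4, 0.3], "delta_rot": [0, 0, -0.09], "gripper": 7},
    {"linear": [-0.1, -4, 0.3], "delta_rot": [0, 0, -0.09], "gripper": 7},
    {"linear": [-0.1, -4, 0.3], "delta_rot": [0, 0, -0.09], "gripper": 7},
    {"linear": [-0.1, -4, 0.3], "delta_rot": [0, 0, -0.09], "gripper": 7},
    {"linear": [-0.1, -4, 0.3], "delta_rot": [0, 0, -0.09], "gripper": 7},
    {"linear": [-0.1, -4, 0.3], "delta_rot": [0, 0, -0.09], "gripper": 7},
    {"linear": [-0.1, -4, 0.3], "delta_rot": [0, 0, -0.09], "gripper": 7},
    {"linear": [-0.1, -4, 0.3], "delta_rot": [0, 0, -0.09], "gripper": 7},
    {"linear": [-0.1, -4, 0.3], "delta_rot": [0, 0, -0.09], "gripper": 7},
    {"linear": [-0.1, -4, 0.3], "delta_rot": [0, 0, -0.09], "gripper": 7},
    {"linear": [-0.1, -4, 0.3], "delta_rot": [0, 0, -0.09], "gripper": 7},
    {"linear": [-0.1, -4, 0], "delta_rot": [0, 0, -0.09], "gripper": 7},
    {"linear": [-0.1, -4, 0], "delta_rot": [0, 0, -0.09], "gripper": 7},
    {"linear": [-0.1, -4, 0], "delta_rot": [0, 0, -0.09], "gripper": 7},
    {"linear": [0, 0, 0], "delta_rot": [0, 0, 0], "gripper": 7},
    {"linear": [0, 0, 0], "delta_rot": [0, 0, 0], "gripper": 7},
    {"linear": [0, 0, 0], "delta_rot": [0, 0, 0], "gripper": 7},
  ],
)

```text
t: 14.1
ee_pos: [477.6, -306.7, 275.7]
tcp_rot: [1.0, 0.005, -0.0, -0.0]
contact_force: [1.0, -0.3, -0.2]
grip_width: 0.817
grasp_force: 0.0
```

Run:
```python
from h import *
s=env.state();print(s["ee_pos"],s["tcp_rot"],s["qpos"],s["contact_force"])
save("wrist","w4");save("top","t4");save("scene","s4")
for cam in("wrist","top","scene"):
  for n in("block_center","rest","scraper_handle"):
    for d in finder.tip_of(n,cam)[:2]: print(cam,n,round(d["conf"],2),w(d["location"],cam).round(1))
  print(cam,axis("block_center",cam,110,0))
print(axis("rest","top",12,0),axis("rest","wrist",12,0),axis("scraper_handle","top",50,0))
a=cv2.resize(cv2.imread("pics/w4.png"),None,fx=1.55,fy=1.55,interpolation=cv2.INTER_CUBIC);cv2.imwrite("pics/w4c.png",a)
```

```text
[ 477.55910195 -306.68765474  275.65763356] [ 9.99988721e-01  4.72962218e-03 -2.06536261e-05 -4.34433910e-04] [-0.18957919  0.40515721  0.95159478  1.70194023 -0.34988411  1.21712474
 -0.7138145 ] [ 0.96485409 -0.32420085 -0.22437938]
wrist block_center 0.97 [ 231.5 -342.7   18. ]
wrist block_center 0.88 [ 386.2 -446.9   17.2]
wrist [(0.98, array([ 474. , -310.4]), array([ 39.7, 107.7]), 177.0), (0.9, array([ 424.8, -414.8]), array([49.7, 89.2]), 131.4), (0.89, array([ 306.3, -335.8]), array([ 41.9, 108.3]), 23.0), (0.59, array([ 378.2, -231.4]), array([49.6, 94.5]), 38.2), (0.4, array([ 533.6, -130.5]), array([136.1, 177.7]), 172.2)]
top block_center 0.76 [ 234.8 -343.9   13.6]
top block_center 0.72 [ 385.6 -447.3   18.7]
top scraper_handle 0.62 [489.5 308.8  52.7]
top [(0.91, array([ 235.8, -324.9]), array([ 49.2, 106.9]), 23.6), (0.89, array([ 378.4, -420.9]), array([ 47.1, 109.6]), 134.0)]
scene block_center 0.97 [ 468.1 -307.    91.3]
scene block_center 0.81 [ 384.1 -446.7   23.5]
scene rest 0.87 [ 479.8 -311.3   -3.7]
scene rest 0.65 [608.5  -5.4  19.3]
scene scraper_handle 0.56 [491.5 314.9  52.1]
scene [(0.87, array([ 475.4, -293.9]), array([ 78.3, 116.1]), 140.8), (0.79, array([ 372.9, -141.2]), array([ 46.7, 119.3]), 39.6), (0.63, array([ 290.3, -262.1]), array([ 57. , 125.4]), 23.7), (0.56, array([ 426.5, -352. ]), array([ 71.9, 109.9]), 134.1)]
[] [(0.86, array([ 478.9, -313.4]), array([ 60.7, 169.4]), 175.7)] [(0.83, array([484.8, 302. ]), array([32.6, 88.1]), 81.9)]
```

View pics/w4c.png

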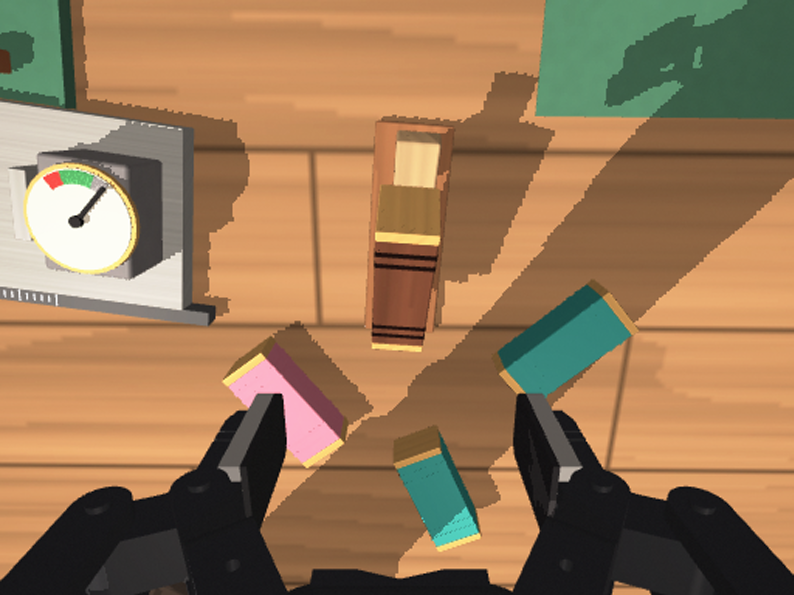

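The wrist view shows the dark block on its rest: high-end top edge from (375,243) to (440,245), low end at (372,349) and (422,351), and end-face bottom at (382,187) and (440,188). I'll fit the known box to these corners.

Run:
```python
from h import *
from scipy.optimize import least_squares
from scipy.spatial.transform import Rotation as R
L=np.array([[55,18,22],[55,-18,22],[-55,18,22],[-55,-18,22],[55,18,-22],[55,-18,-22]],float)
P=np.array([[375,243],[440,245],[372,349],[422,351],[382,187],[440,188]])/1.55
def pts(p): return (R.from_euler("ZY",[p[3],-p[4]]).apply(L))+p[:3]
def f(p): return (np.array([proj(q,"wrist") for q in pts(p)])-P).ravel()
r=least_squares(f,[467,-310,94,-.07,.52]);print(r.x.round(3),r.fun.round(1))
r=least_squares(lambda p:f(np.r_[p,.5236]),[467,-310,94,-.07]);print(r.x.round(3),r.fun.round(1))
```

```text
[ 4.68474e+02 -3.10359e+02  1.02204e+02 -6.00000e-02  5.99000e-01] [-0.2 -1.1  1.   0.4  0.1 -0.6  0.5  0.1 -1.6 -0.4  0.3  1.6]
[ 4.64279e+02 -3.10461e+02  9.11730e+01 -6.20000e-02] [ 0.9 -3.9  0.2 -2.4  0.4  1.   0.   1.6 -0.8  1.4 -0.8  3.3]
```

Call:
drive_tool(
  rows=[
    {"linear": [-1, 0, -2.3], "delta_rot": [0, 0, -0.074], "gripper": 7},
    {"linear": [-1, 0, -2.3], "delta_rot": [-0.0085, -0.1306, 0], "gripper": 7},
    {"linear": [-1, 0, -2.3], "delta_rot": [-0.0085, -0.1306, 0], "gripper": 7},
    {"linear": [-1, 0, -2.3], "delta_rot": [-0.0085, -0.1306, 0], "gripper": 7},
    {"linear": [-1, -0.2, -2.2], "delta_rot": [-0.0085, -0.1306, 0], "gripper": 7},
    {"linear": [0, 0, 0], "delta_rot": [0, 0, 0], "gripper": 7},
    {"linear": [0, 0, 0], "delta_rot": [0, 0, 0], "gripper": 7},
    {"linear": [0, 0, 0], "delta_rot": [0, 0, 0], "gripper": 7},
  ],
)

```text
t: 15.8
ee_pos: [439.4, -305.5, 175.8]
tcp_rot: [0.974, -0.027, 0.224, -0.0]
contact_force: [0.2, 0.6, 0.3]
grip_width: 0.819
grasp_force: 0.0
```

Run:
```python
from h import *
from scipy.spatial.transform import Rotation as R
s=env.state();print(s["ee_pos"],s["qpos"]);M=R.from_quat(s["tcp_rot"]).as_matrix();print(M.round(3))
p=s["ee_pos"]; t=np.array([473,-311.4,83.6]);print("to go",t-p,"in tool",M.T@(t-p))
save("wrist","w5")
for d in finder.tip_of("block_center","wrist")[:2]: print(d["conf"],w(d["location"],"wrist"))
cv2.imwrite("pics/w5c.png",cv2.resize(cv2.imread("pics/w5.png"),None,fx=1.5,fy=1.5))
```

```text
[ 439.40186431 -305.49717951  175.76601588] [ 0.09335986  0.23598856  0.72267081  2.22178724 -0.91506293  0.58974797
 -0.10965179]
[[ 0.899 -0.053  0.436]
 [-0.053 -0.999 -0.011]
 [ 0.436 -0.013 -0.9  ]]
to go [ 33.59813569  -5.90282049 -92.16601588] in tool [-9.65292635  5.31456293 97.65668912]
0.94 [ 469.08841563 -304.66188636   95.87511403]
0.73 [ 386.97963296 -448.49288679   17.61879719]
```

View pics/w5c.png

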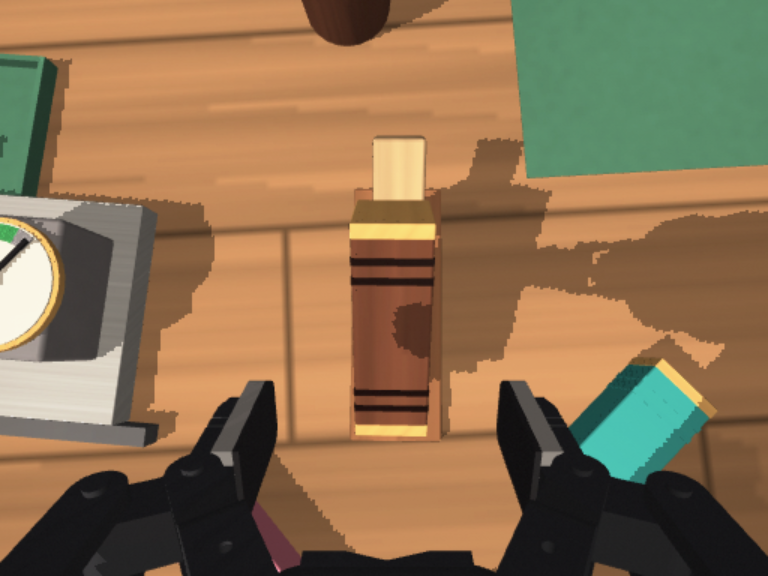

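Run:
```python
from h import *
from scipy.optimize import least_squares
from scipy.spatial.transform import Rotation as R
L=np.array([[55,18,22],[55,-18,22],[-55,18,22],[-55,-18,22],[55,18,-22],[55,-18,-22]],float)
P=np.array([[350,222],[436,222],[353,438],[429,438],[360,201],[436,201]])/1.5
def f(p): return (np.array([proj(q,"wrist") for q in R.from_euler("ZY",[p[3],-p[4]]).apply(L)+p[:3]])-P).ravel()
for g in (None,.5236):
  r=least_squares(f if g is None else (lambda p:f(np.r_[p,g])),[467,-310,94,-.07]+([.52] if g is None else []));print(r.x.round(3),r.fun.round(1))
s=env.state();print(s["ee_pos"]);M=R.from_quat(s["tcp_rot"]).as_matrix();print(M.round(3))
```

```text
[ 4.67969e+02 -3.08827e+02  9.67260e+01 -7.40000e-02  5.01000e-01] [ 1.2 -0.5  1.8  0.5  1.2 -0.3 -1.3  0.9 -0.5 -0.8 -2.9  0.1]
[ 4.67937e+02 -3.08819e+02  9.79700e+01 -7.50000e-02] [ 0.9  0.3  2.1  1.4  1.2 -0.5 -1.3  0.7 -0.7 -1.5 -2.6 -0.7]
[ 439.59399145 -304.94791199  175.57005323]
[[ 0.898 -0.052  0.436]
 [-0.052 -0.999 -0.011]
 [ 0.436 -0.013 -0.9  ]]
```

Call:
drive_tool(
  rows=[
    {"linear": [0, -0.1, -1.5], "delta_rot": [-0.005, -0.073, -0.012], "gripper": 6.5},
    {"linear": [0, -0.15, -1.4], "delta_rot": [0, 0, 0], "gripper": 6.5},
    {"linear": [0, 0, 0], "delta_rot": [0, 0, 0], "gripper": 6.5},
    {"linear": [0.9, -0.06, -1.5], "delta_rot": [0, 0, 0], "gripper": 6.5},
    {"linear": [0.9, -0.06, -1.5], "delta_rot": [0, 0, 0], "gripper": 6.5},
    {"linear": [0.9, -0.06, -1.5], "delta_rot": [0, 0, 0], "gripper": 6.5},
    {"linear": [0.8, -0.05, -1.4], "delta_rot": [0, 0, 0], "gripper": 6.5},
    {"linear": [0, 0, 0], "delta_rot": [0, 0, 0], "gripper": 6.5},
    {"linear": [0, 0, 0], "delta_rot": [0, 0, 0], "gripper": 6.5},
    {"linear": [0, 0, 0], "delta_rot": [0, 0, 0], "gripper": 6.5},
    {"linear": [0, 0, 0], "delta_rot": [0, 0, 0], "gripper": 6.5},
  ],
)

```text
t: 17.0
ee_pos: [471.0, -309.3, 92.6]
tcp_rot: [0.967, -0.031, 0.253, 0.001]
contact_force: [1.0, 0.0, -0.2]
grip_width: 0.762
grasp_force: 0.0
```

Run:
```python
from h import *
from scipy.spatial.transform import Rotation as R
s=env.state();print(s["ee_pos"],s["qpos"]);M=R.from_quat(s["tcp_rot"]).as_matrix();print(M.round(3))
p=s["ee_pos"]; t=np.array([474,-309.7,85.6]);print("to go",t-p,"in tool",M.T@(t-p))
```

```text
[ 471.02007071 -309.28722829   92.59254941] [ 0.69689065  0.39260582 -0.02546483  2.24922347 -1.31492749  0.2961696
  0.28249722]
[[ 0.87  -0.061  0.489]
 [-0.059 -0.998 -0.018]
 [ 0.489 -0.013 -0.872]]
to go [ 2.97992929 -0.41277171 -6.99254941] in tool [-0.80370875  0.3242525   7.56273885]
```

Call:
drive_tool(
  rows=[
    {"linear": [0, 0, 0], "delta_rot": [0, 0, 0], "gripper": 3},
    {"linear": [0, 0, 0], "delta_rot": [0, 0, 0], "gripper": 2.5},
    {"linear": [0, 0, 0], "delta_rot": [0, 0, 0], "gripper": 2.5},
    {"linear": [0, 0, 0], "delta_rot": [0, 0, 0], "gripper": 2.5},
    {"linear": [0, 0, 0], "delta_rot": [0, 0, 0], "gripper": 2.5},
    {"linear": [0, 0, 0], "delta_rot": [0, 0, 0], "gripper": 2.5},
  ],
  newtons=60,
)

```text
t: 17.6
ee_pos: [471.0, -308.6, 92.5]
tcp_rot: [0.967, -0.031, 0.253, 0.0]
contact_force: [-2.0, 1.2, 5.6]
grip_width: 0.413
grasp_force: 59.7
```

Call:
drive_tool(
  rows=[
    {"linear": [-0.5, 0.03, 0.87], "delta_rot": [0, 0, 0], "gripper": 2.5},
    {"linear": [-1, 0.06, 1.74], "delta_rot": [0, 0, 0], "gripper": 2.5},
    {"linear": [-1, 0.06, 1.74], "delta_rot": [0, 0, 0], "gripper": 2.5},
    {"linear": [-1, 0.06, 1.74], "delta_rot": [0, 0, 0], "gripper": 2.5},
    {"linear": [-0.5, 0, 3], "delta_rot": [0, 0, 0], "gripper": 2.5},
    {"linear": [0, 0, 3], "delta_rot": [0, 0, 0], "gripper": 2.5},
    {"linear": [0, 0, 0], "delta_rot": [0.0085, 0.13, 0], "gripper": 2.5},
    {"linear": [0, 0, 0], "delta_rot": [0.0085, 0.13, 0], "gripper": 2.5},
    {"linear": [0, 0, 0], "delta_rot": [0.0085, 0.13, 0], "gripper": 2.5},
    {"linear": [0, 0, 0], "delta_rot": [0.0085, 0.13, 0], "gripper": 2.5},
    {"linear": [0, 0, 0], "delta_rot": [0, 0, 0], "gripper": 2.5},
    {"linear": [0, 0, 0], "delta_rot": [0, 0, 0], "gripper": 2.5},
    {"linear": [0, 0, 0], "delta_rot": [0, 0, 0], "gripper": 2.5},
  ],
)

```text
t: 18.9
ee_pos: [430.6, -304.8, 212.1]
tcp_rot: [0.999, -0.034, 0.016, -0.011]
contact_force: [-1.0, -0.4, -1.5]
grip_width: 0.41
grasp_force: 60.4
```

Run:
```python
from h import *
from scipy.spatial.transform import Rotation as R
s=env.state();print(s["ee_pos"],s["qpos"],s["contact_force"]);M=R.from_quat(s["tcp_rot"]).as_matrix();print(M.round(3))
for cam in("wrist","scene","top"):
  read_camera(cam)
  for d in finder.tip_of("block_center",cam)[:3]: 
    p=w(d["location"],cam); print(cam,round(d["conf"],2),p.round(1),"tool",(M.T@(p-s["ee_pos"])).round(1))
```

```text
[ 430.64045507 -304.78208077  212.09040118] [ 0.2595161   0.29007604  0.35617429  1.8701633  -0.16340261  0.98948355
 -0.94835521] [-1.0035758  -0.39599328 -1.51487677]
[[ 0.997 -0.068  0.033]
 [-0.068 -0.997  0.021]
 [ 0.032 -0.024 -0.999]]
wrist 0.91 [ 384.6 -447.    20. ] tool [-42.3 149.5 187.4]
wrist 0.66 [ 429.3 -305.4  216.9] tool [-1.2  0.6 -4.8]
wrist 0.6 [ 325.6 -208.1   22.9] tool [-117.3  -84.9  187.6]
scene 0.89 [ 331.2 -209.5   17.5] tool [-111.8  -83.7  193.2]
scene 0.69 [ 428.9 -302.8  211.9] tool [-1.8 -1.8  0.2]
scene 0.65 [ 387.8 -445.7   17.5] tool [-39.2 148.  190. ]
top 0.6 [ 326.8 -215.6   17.7] tool [-115.8  -77.4  192.7]
top 0.54 [ 425.1 -308.4  214.1] tool [-5.2  3.9 -2.3]
```

Call:
drive_tool(
  rows=[
    {"linear": [0.9, 3.2, 0], "delta_rot": [-0.012, 0.04, 0], "gripper": 2.5},
    {"linear": [1, 3.7, 0], "delta_rot": [0, 0, -0.03], "gripper": 2.5},
    {"linear": [1, 3.7, 0], "delta_rot": [0, 0, -0.027], "gripper": 2.5},
    {"linear": [1, 3.7, 0], "delta_rot": [0, 0, 0], "gripper": 2.5},
    {"linear": [1, 3.7, 0], "delta_rot": [0, 0, 0], "gripper": 2.5},
    {"linear": [1, 3.7, 0], "delta_rot": [0, 0, 0], "gripper": 2.5},
    {"linear": [1, 3.7, 0], "delta_rot": [0, 0, 0], "gripper": 2.5},
    {"linear": [1, 3.7, -1], "delta_rot": [0, 0, 0], "gripper": 2.5},
    {"linear": [0.8, 3.3, -1], "delta_rot": [0, 0, 0], "gripper": 2.5},
    {"linear": [0, 0, -2], "delta_rot": [0, 0, 0], "gripper": 2.5},
    {"linear": [0, 0, -2], "delta_rot": [0, 0, 0], "gripper": 2.5},
    {"linear": [0, 0, 0], "delta_rot": [0, 0, 0], "gripper": 2.5},
    {"linear": [0, 0, 0], "delta_rot": [0, 0, 0], "gripper": 2.5},
    {"linear": [0, 0, 0], "delta_rot": [0, 0, 0], "gripper": 2.5},
  ],
)

```text
t: 20.6
ee_pos: [519.6, 18.9, 153.7]
tcp_rot: [0.998, -0.062, -0.003, -0.005]
contact_force: [-0.1, -0.0, -0.5]
grip_width: 0.41
grasp_force: 60.4
```

Run:
```python
from h import *
from scipy.spatial.transform import Rotation as R
s=env.state();print(s["ee_pos"],s["qpos"],s["contact_force"]);M=R.from_quat(s["tcp_rot"]).as_matrix();print(M.round(3))
for cam in("scene","top","wrist"):
  save(cam,cam+"6")
  for n in("block_center","jaw_grip","anvil_face"):
   for d in finder.tip_of(n,cam)[:2]: 
    p=w(d["location"],cam); print(cam,n,round(d["conf"],2),p.round(1),"tool",(M.T@(p-s["ee_pos"])).round(1))
a=cv2.resize(cv2.imread("pics/wrist6.png"),(480,360));b=cv2.resize(cv2.imread("pics/scene6.png")[140:300,160:300],(315,360),interpolation=cv2.INTER_CUBIC)
cv2.imwrite("pics/c6.png",np.hstack([a,b]))
```

```text
[519.64737456  18.88406179 153.66622373] [-0.28994249  0.35175052  0.20487927  1.93320984 -0.10490524  0.87034498
 -1.72472657] [-0.05421749 -0.04459031 -0.4895691 ]
[[ 0.992 -0.124 -0.005]
 [-0.124 -0.992  0.01 ]
 [-0.006 -0.009 -1.   ]]
scene block_center 0.72 [ 387.6 -447.1   18.2] tool [-72.2 480.  131.7]
scene block_center 0.7 [522.2  16.6 155.2] tool [ 2.8  2.  -1.5]
scene jaw_grip 0.66 [529.5 120.   96.3] tool [  -2.5 -101.    58.3]
top block_center 0.83 [ 234.8 -348.1   15.4] tool [-236.1  400.8  136.3]
top block_center 0.79 [ 384.1 -447.7   19.8] tool [-75.6 481.  130.1]
top jaw_grip 0.66 [528.1 120.6  91.3] tool [  -3.9 -101.4   63.3]
top anvil_face 0.46 [506.7 -34.3  38.5] tool [ -5.5  55.4 114.7]
wrist block_center 0.79 [516.8  18.4 160.6] tool [-2.8  0.8 -6.9]
wrist block_center 0.77 [ 326.2 -207.2   22. ] tool [-163.   249.6  130.5]
wrist jaw_grip 0.61 [528.1 125.5  94.9] tool [  -4.5 -106.3   59.7]
wrist anvil_face 0.73 [509.4 -36.3  40.6] tool [ -2.6  57.  112.5]
```

View pics/c6.png

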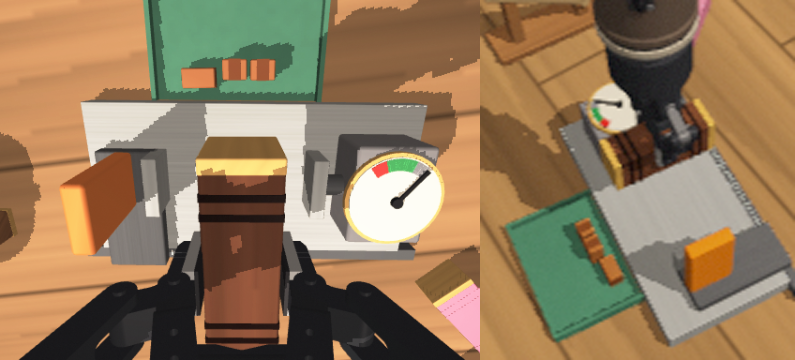

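The held block is level and parallel to the plate, midway between the jaws (left panel, around (240,250)). The chips are in the tray and the needle is at rest. I'll lower it now.

Call:
drive_tool(
  rows=[
    {"linear": [-0.2, 0.1, -2], "delta_rot": [0, 0, 0], "gripper": 2.5},
    {"linear": [0, 0, -3], "delta_rot": [0, 0, 0], "gripper": 2.5},
    {"linear": [0, 0, -3], "delta_rot": [0, 0, 0], "gripper": 2.5},
    {"linear": [0, 0, -1.8], "delta_rot": [0, 0, 0], "gripper": 2.5},
    {"linear": [0, 0, -0.5], "delta_rot": [0, 0, 0], "gripper": 2.5},
    {"linear": [0, 0, 0], "delta_rot": [0, 0, 0], "gripper": 2.5},
    {"linear": [0, 0, 0], "delta_rot": [0, 0, 0], "gripper": 2.5},
    {"linear": [0, 0, 0], "delta_rot": [0, 0, 0], "gripper": 2.5},
  ],
)

```text
t: 22.0
ee_pos: [517.9, 20.3, 50.6]
tcp_rot: [0.998, -0.062, -0.003, -0.005]
contact_force: [0.1, 0.6, -3.0]
grip_width: 0.409
grasp_force: 60.5
```

Now small steps down until contact.

Call:
drive_tool(
  rows=[
    {"linear": [0, 0, -0.3], "delta_rot": [0, 0, 0], "gripper": 2.5},
    {"linear": [0, 0, -0.2], "delta_rot": [0, 0, 0], "gripper": 2.5},
    {"linear": [0, 0, 0], "delta_rot": [0, 0, 0], "gripper": 2.5},
    {"linear": [0, 0, 0], "delta_rot": [0, 0, 0], "gripper": 2.5},
  ],
)

```text
t: 22.4
ee_pos: [516.9, 20.2, 44.5]
tcp_rot: [0.998, -0.062, -0.004, -0.004]
contact_force: [-0.3, 0.2, -2.4]
grip_width: 0.408
grasp_force: 60.5
```

Call:
drive_tool(
  rows=[
    {"linear": [0, 0, -0.2], "delta_rot": [0, 0, 0], "gripper": 2.5},
    {"linear": [0, 0, 0], "delta_rot": [0, 0, 0], "gripper": 2.5},
    {"linear": [0, 0, 0], "delta_rot": [0, 0, 0], "gripper": 2.5},
  ],
)

```text
t: 22.7
ee_pos: [516.9, 20.2, 42.5]
tcp_rot: [0.998, -0.062, -0.004, -0.004]
contact_force: [0.0, -0.4, -2.6]
grip_width: 0.409
grasp_force: 60.5
```

Call:
drive_tool(
  rows=[
    {"linear": [0, 0, -0.1], "delta_rot": [0, 0, 0], "gripper": 2.5},
    {"linear": [0, 0, 0], "delta_rot": [0, 0, 0], "gripper": 2.5},
    {"linear": [0, 0, 0], "delta_rot": [0, 0, 0], "gripper": 2.5},
  ],
)

```text
t: 23.0
ee_pos: [517.1, 20.2, 41.6]
tcp_rot: [0.998, -0.062, -0.004, -0.004]
contact_force: [-0.6, 0.3, -0.9]
grip_width: 0.411
grasp_force: 60.8
```

Call:
drive_tool(
  rows=[
    {"linear": [0, 0, -0.1], "delta_rot": [0, 0, 0], "gripper": 2.5},
    {"linear": [0, 0, 0], "delta_rot": [0, 0, 0], "gripper": 2.5},
    {"linear": [0, 0, 0], "delta_rot": [0, 0, 0], "gripper": 2.5},
  ],
)

```text
t: 23.3
ee_pos: [517.2, 20.2, 41.3]
tcp_rot: [0.998, -0.062, -0.003, -0.005]
contact_force: [-3.6, -0.0, 10.5]
grip_width: 0.41
grasp_force: 62.0
```

Call:
drive_tool(
  rows=[
    {"linear": [0, 0, -0.1], "delta_rot": [0, 0, 0], "gripper": 2.5},
    {"linear": [0, 0, 0], "delta_rot": [0, 0, 0], "gripper": 2.5},
    {"linear": [0, 0, 0], "delta_rot": [0, 0, 0], "gripper": 2.5},
  ],
)

```text
t: 23.6
ee_pos: [517.2, 20.2, 41.3]
tcp_rot: [0.998, -0.062, -0.003, -0.005]
contact_force: [-7.4, -1.0, 24.5]
grip_width: 0.41
grasp_force: 64.0
```

Call:
drive_tool(
  rows=[
    {"linear": [0, 0, 0.2], "delta_rot": [0, 0, 0], "gripper": 2.5},
    {"linear": [0, 0, 0], "delta_rot": [0, 0, 0], "gripper": 3.6},
    {"linear": [0, 0, 0], "delta_rot": [0, 0, 0], "gripper": 5},
    {"linear": [0, 0, 0], "delta_rot": [0, 0, 0], "gripper": 5.5},
    {"linear": [0, 0, 0], "delta_rot": [0, 0, 0], "gripper": 5.5},
    {"linear": [0, 0, 1], "delta_rot": [0, 0, 0], "gripper": 5.5},
    {"linear": [0, 0, 3], "delta_rot": [0, 0, 0], "gripper": 5.5},
    {"linear": [0, 0, 4], "delta_rot": [0, 0, 0], "gripper": 5.5},
    {"linear": [0, 0, 4], "delta_rot": [0, 0, 0], "gripper": 5.5},
    {"linear": [0, 0, 1], "delta_rot": [0, 0, 0], "gripper": 5.5},
    {"linear": [0, 0, 0], "delta_rot": [0, 0, 0], "gripper": 5.5},
    {"linear": [0, 0, 0], "delta_rot": [0, 0, 0], "gripper": 5.5},
  ],
)

```text
t: 24.8
ee_pos: [516.5, 20.3, 171.0]
tcp_rot: [0.998, -0.062, -0.004, -0.004]
contact_force: [-0.2, -0.3, 0.6]
grip_width: 0.643
grasp_force: 0.0
```

Run:
```python
from h import *
from scipy.spatial.transform import Rotation as R
s=env.state();print(s["ee_pos"],s["contact_force"]);M=R.from_quat(s["tcp_rot"]).as_matrix();print(M.round(3))
for cam in("scene","top","wrist"):
  save(cam,cam+"7")
  for n in("block_center","jaw_grip","anvil_face"):
   for d in finder.tip_of(n,cam)[:4]: 
    p=w(d["location"],cam)
    if 480<p[0]<560 and -60<p[1]<150: print(cam,n,round(d["conf"],2),p.round(1))
  print(axis("block_center",cam,66,0))
a=cv2.resize(cv2.imread("pics/wrist7.png"),(480,360));b=cv2.resize(cv2.imread("pics/scene7.png")[140:300,160:300],(315,360),interpolation=cv2.INTER_CUBIC)
cv2.imwrite("pics/c7.png",np.hstack([a,b]))
```

```text
[516.47909513  20.26592533 171.01980859] [-0.15678299 -0.29575768  0.63272925]
[[ 0.992 -0.124 -0.007]
 [-0.123 -0.992  0.009]
 [-0.009 -0.008 -1.   ]]
scene block_center 0.66 [517.6  19.6  42.5]
scene jaw_grip 0.75 [527.4 121.4  96.4]
scene anvil_face 0.53 [505.5 -37.6  43.6]
[(0.89, array([520.4,  30.8]), array([ 59.3, 117.5]), 171.8), (0.76, array([ 409.6, -398.4]), array([ 74. , 109.8]), 131.6), (0.66, array([ 224.3, -304.8]), array([22.3, 74.1]), 54.4), (0.42, array([ 319.6, -171.9]), array([16.9, 83.3]), 48.5)]
top jaw_grip 0.67 [525.7 120.4  93.4]
top anvil_face 0.4 [508.5 -37.1  38.2]
[(0.87, array([ 382.5, -432.9]), array([ 47., 115.]), 131.8), (0.82, array([ 325.3, -203.7]), array([ 46. , 109.4]), 37.8), (0.78, array([ 237.3, -336.4]), array([ 49.5, 111.9]), 25.7)]
wrist block_center 0.76 [518.   20.8  45.7]
wrist jaw_grip 0.73 [529.1 123.9  97.5]
wrist anvil_face 0.82 [513.  -37.5  44.9]
[(0.73, array([517.8,  20.6]), array([ 36.4, 116.1]), 173.3), (0.69, array([ 367.2, -176.5]), array([ 40.1, 128.5]), 37.2), (0.43, array([510. , 123.2]), array([ 83.9, 105.4]), 172.1)]
```

View pics/c7.png

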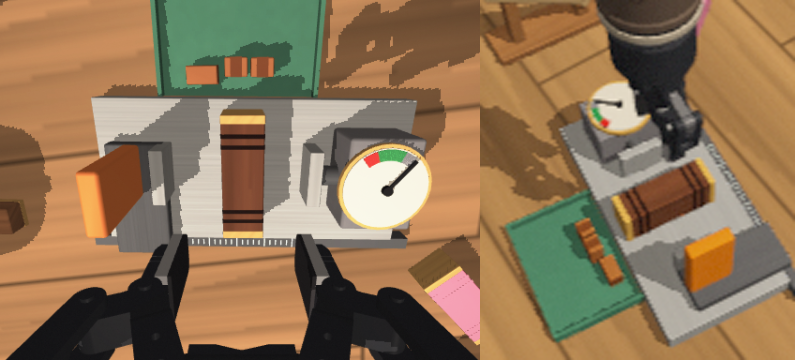

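The block lies flat between the jaws at (518, 20.5), aligned and centred within about 2 mm. The orange grip is at about (528, 121.5). Next I'll grasp the jaw grip.

Call:
drive_tool(
  rows=[
    {"linear": [0.3, 2.6, 0], "delta_rot": [0, 0, 0], "gripper": 5.5},
    {"linear": [0.4, 3.5, 0], "delta_rot": [0, 0, 0], "gripper": 5.5},
    {"linear": [0.4, 4, 0], "delta_rot": [0, 0, 0], "gripper": 5.5},
    {"linear": [0, 0, 0], "delta_rot": [0, 0, 0], "gripper": 5.5},
    {"linear": [0, 0, -2.5], "delta_rot": [0, 0, 0], "gripper": 5.5},
    {"linear": [0, 0, -3], "delta_rot": [0, 0, 0], "gripper": 5.5},
    {"linear": [0, 0, -1.7], "delta_rot": [0, 0, 0], "gripper": 5.5},
    {"linear": [0, 0, 0], "delta_rot": [0, 0, 0], "gripper": 5.5},
    {"linear": [0, 0, 0], "delta_rot": [0, 0, 0], "gripper": 2},
    {"linear": [0, 0, 0], "delta_rot": [0, 0, 0], "gripper": 0.6},
    {"linear": [0, 0, 0], "delta_rot": [0, 0, 0], "gripper": 0.6},
    {"linear": [0, 0, 0], "delta_rot": [0, 0, 0], "gripper": 0.6},
    {"linear": [0, 0, 0], "delta_rot": [0, 0, 0], "gripper": 0.6},
  ],
  newtons=40,
)

```text
t: 26.85
ee_pos: [528.9, 121.8, 101.0]
tcp_rot: [0.998, -0.062, -0.003, -0.005]
contact_force: [-0.8, 2.0, 7.3]
grip_width: 0.175
grasp_force: 41.6
```

Call:
drive_tool(
  rows=[
    {"linear": [-0.06, -0.5, 0], "delta_rot": [0, 0, 0], "gripper": 0.6},
    {"linear": [-0.12, -0.99, 0], "delta_rot": [0, 0, 0], "gripper": 0.6},
    {"linear": [-0.12, -0.99, 0], "delta_rot": [0, 0, 0], "gripper": 0.6},
    {"linear": [-0.12, -0.99, 0], "delta_rot": [0, 0, 0], "gripper": 0.6},
    {"linear": [-0.12, -0.99, 0], "delta_rot": [0, 0, 0], "gripper": 0.6},
    {"linear": [-0.06, -0.5, 0], "delta_rot": [0, 0, 0], "gripper": 0.6},
    {"linear": [-0.06, -0.5, 0], "delta_rot": [0, 0, 0], "gripper": 0.6},
    {"linear": [-0.06, -0.5, 0], "delta_rot": [0, 0, 0], "gripper": 0.6},
    {"linear": [-0.06, -0.5, 0], "delta_rot": [0, 0, 0], "gripper": 0.6},
    {"linear": [-0.06, -0.5, 0], "delta_rot": [0, 0, 0], "gripper": 0.6},
    {"linear": [-0.06, -0.5, 0], "delta_rot": [0, 0, 0], "gripper": 0.6},
    {"linear": [-0.06, -0.5, 0], "delta_rot": [0, 0, 0], "gripper": 0.6},
    {"linear": [0, 0, 0], "delta_rot": [0, 0, 0], "gripper": 0.6},
    {"linear": [0, 0, 0], "delta_rot": [0, 0, 0], "gripper": 0.6},
    {"linear": [0, 0, 0], "delta_rot": [0, 0, 0], "gripper": 0.6},
  ],
)

```text
t: 28.35
ee_pos: [518.5, 43.8, 101.0]
tcp_rot: [0.998, -0.061, -0.003, -0.006]
contact_force: [-4.6, 7.3, 10.9]
grip_width: 0.178
grasp_force: 42.4
```

```bash
cat > n.py <<'E'
from h import *
import sys
s=env.state();p=s["ee_pos"];print(p,s["contact_force"].round(1),"moved",((p-[528.9,121.8,101])@[-.124,-.992,0]).round(1))
k=sys.argv[1]
save("top","n"+k+"t");save("scene","n"+k+"s")
o=[]
for cam,q in(("top","t"),("scene","s")):
  c=proj([505.9-4,-36-62,87],cam); u,v=c.astype(int)
  im=cv2.imread(f"pics/n{k}{q}.png")[v-30:v+30,u-30:u+50]
  o.append(cv2.resize(im,(400,300),interpolation=cv2.INTER_CUBIC))
cv2.imwrite(f"pics/n{k}.png",np.hstack(o))
E
python3 n.py a
```

```text
[518.54343358  43.82679192 100.96215778] [-4.6  7.3 10.9] moved 78.6
```

Call:
drive_tool(
  rows=[
    {"linear": [-0.06, -0.4, 0], "delta_rot": [0, 0, 0], "gripper": 0.6},
    {"linear": [-0.04, -0.4, 0], "delta_rot": [0, 0, 0], "gripper": 0.6},
    {"linear": [-0.03, -0.3, 0], "delta_rot": [0, 0, 0], "gripper": 0.6},
    {"linear": [0, 0, 0], "delta_rot": [0, 0, 0], "gripper": 0.6},
    {"linear": [0, 0, 0], "delta_rot": [0, 0, 0], "gripper": 0.6},
  ],
)

```text
t: 28.95
ee_pos: [517.2, 33.3, 101.0]
tcp_rot: [0.998, -0.061, -0.003, -0.006]
contact_force: [-4.5, 8.0, 10.1]
grip_width: 0.179
grasp_force: 42.6
```

```bash
python3 n.py b
python3 - <<'E'
from h import *
# red/green/dark pixel centroids on the dial in the top view
for k in ("a","b"):
  im=cv2.imread(f"pics/n{k}t.png").astype(int); u,v=proj([501,-98,87],"top").astype(int)
  P=im[v-20:v+20,u-20:u+20];b,g,r=P[...,0],P[...,1],P[...,2]
  print("red");white=(P.min(2)>190)
  cy,cx=np.argwhere(white).mean(0); print("centre",cx,cy)
  yy,xx=np.mgrid[:40,:40]
  rr=np.hypot(xx-cx,yy-cy)
  for n,m in(("red",(r-g>80)&(r-b>60)&(g<110)),("green",(g-r>40)),("dark",(P.max(2)<110))):
    m=m&(rr<13)&(rr>4); print(n,m.sum(),np.degrees(np.arctan2(-(yy-cy),xx-cx))[m].round(0))
E
```

```text
[517.15764826  33.27656601 100.96480445] [-4.5  8.  10.1] moved 89.3
red
centre 16.22328244274809 23.58206106870229
red 1 [96.]
green 3 [82. 78. 63.]
dark 0 []
red
centre 16.758551307847082 23.116700201207244
red 1 [98.]
green 6 [84. 80. 75. 71. 65. 61.]
dark 1 [179.]
```

View pics/nb.png

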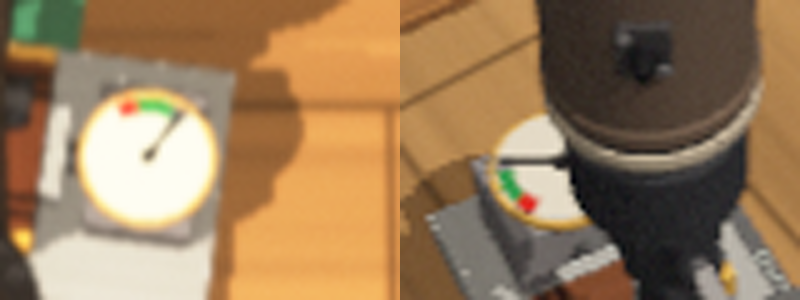

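The dial shows the needle still near rest at about 53° (left panel, pivot (148,155), tip (182,110)). Green follows at about 65–100° and red beyond that. I'll measure the needle numerically from here.

```bash
cat > ang.py <<'E'
from h import *
def ang(f):
  im=cv2.imread(f).min(2) if False else cv2.imread(f).max(2).astype(np.float32)
  u,v=proj([501.9,-98,87],"top").astype(int); c=(u-30+148/5-.4,v-30+155/5-.4)
  best=[]
  A=np.arange(0,180,1.);R_=np.arange(3,8.6,.5)
  X=(c[0]+R_[None]*np.cos(np.radians(A))[:,None]).astype(np.float32);Y=(c[1]-R_[None]*np.sin(np.radians(A))[:,None]).astype(np.float32)
  s=255-cv2.remap(im,X,Y,cv2.INTER_LINEAR).mean(1); s=np.clip(s-np.median(s)-15,0,None)
  k=int(s.argmax()); m=abs(A-A[k])<20
  return round(float((A*s)[m].sum()/s[m].sum()),1),round(float(s.max()))
if __name__=="__main__":
  import sys
  for f in sys.argv[1:]: print(f,ang(f))
E
python3 ang.py pics/t0.png pics/t3.png pics/t4.png pics/nat.png pics/nbt.png
```

```text
pics/t0.png (44.8, 29)
pics/t3.png (44.8, 9)
pics/t4.png (44.7, 14)
pics/nat.png (44.7, 13)
pics/nbt.png (53.0, 32)
```

Call:
drive_tool(
  rows=[
    {"linear": [-0.04, -0.3, 0], "delta_rot": [0, 0, 0], "gripper": 0.6},
    {"linear": [0, 0, 0], "delta_rot": [0, 0, 0], "gripper": 0.6},
    {"linear": [0, 0, 0], "delta_rot": [0, 0, 0], "gripper": 0.6},
  ],
)

```text
t: 29.35
ee_pos: [516.8, 30.9, 101.0]
tcp_rot: [0.998, -0.061, -0.003, -0.006]
contact_force: [-4.9, 10.0, 10.3]
grip_width: 0.18
grasp_force: 42.7
```

```bash
python3 n.py c; python3 ang.py pics/nct.png
```

```text
[516.81978288  30.94238599 100.9622832 ] [-4.9 10.  10.3] moved 91.6
pics/nct.png (65.3, 44)
```

Call:
drive_tool(
  rows=[
    {"linear": [-0.03, -0.2, 0], "delta_rot": [0, 0, 0], "gripper": 0.6},
    {"linear": [0, -0.1, 0], "delta_rot": [0, 0, 0], "gripper": 0.6},
    {"linear": [0, 0, 0], "delta_rot": [0, 0, 0], "gripper": 0.6},
    {"linear": [0, 0, 0], "delta_rot": [0, 0, 0], "gripper": 0.6},
  ],
)

```text
t: 29.85
ee_pos: [516.5, 28.8, 101.0]
tcp_rot: [0.998, -0.06, -0.003, -0.007]
contact_force: [-5.0, 13.0, 10.9]
grip_width: 0.174
grasp_force: 42.9
```

```bash
python3 n.py d; python3 ang.py pics/ndt.png
```

```text
[516.54760948  28.79751711 100.96594321] [-5.  13.  10.9] moved 93.8
pics/ndt.png (78.6, 41)
```

Call:
drive_tool(
  rows=[
    {"linear": [0, 0, 0], "delta_rot": [0, 0, 0], "gripper": 2.5},
    {"linear": [0, 0, 0], "delta_rot": [0, 0, 0], "gripper": 4},
    {"linear": [0, 0, 0], "delta_rot": [0, 0, 0], "gripper": 5},
    {"linear": [0, 0, 0], "delta_rot": [0, 0, 0], "gripper": 5},
    {"linear": [0, 0, 1], "delta_rot": [0, 0, 0], "gripper": 5},
    {"linear": [0, 0, 3], "delta_rot": [0, 0, 0], "gripper": 5},
    {"linear": [0, 0, 4], "delta_rot": [0, 0, 0], "gripper": 5},
    {"linear": [-1, 3, 3], "delta_rot": [0, 0, 0], "gripper": 5},
    {"linear": [-1, 4, 2], "delta_rot": [0, 0, 0], "gripper": 5},
    {"linear": [-1, 4, 0], "delta_rot": [0, 0, 0], "gripper": 5},
    {"linear": [0, 4, 0], "delta_rot": [0, 0, 0], "gripper": 5},
    {"linear": [0, 0, 0], "delta_rot": [0, 0, 0], "gripper": 5},
    {"linear": [0, 0, 0], "delta_rot": [0, 0, 0], "gripper": 5},
    {"linear": [0, 0, 0], "delta_rot": [0, 0, 0], "gripper": 5},
  ],
)

```text
t: 31.35
ee_pos: [486.6, 173.3, 229.8]
tcp_rot: [0.998, -0.063, -0.004, -0.004]
contact_force: [0.4, 0.3, -1.0]
grip_width: 0.584
grasp_force: 0.0
```

```bash
python3 n.py e; python3 ang.py pics/net.png
python3 - <<'E'
from h import *
for cam in("scene","top"):
  read_camera(cam)
  for n in("block_center","jaw_grip","anvil_face","scraper_handle","chip1","dye","maul"):
   for d in finder.tip_of(n,cam)[:4]: print(cam,n,round(d["conf"],2),w(d["location"],cam).round(1))
  print(axis("block_center",cam,66,0)[:3], axis("scraper_handle",cam,40,0)[:1])
E
```

```text
[486.61394603 173.28619437 229.77966389] [ 0.4  0.3 -1. ] moved -45.8
pics/net.png (78.5, 41)
scene block_center 0.81 [ 330.5 -210.4   18.4]
scene block_center 0.58 [510.  -25.2  40. ]
scene block_center 0.57 [ 386.9 -448.3   18.4]
scene jaw_grip 0.88 [517.2  28.2  96.3]
scene anvil_face 0.59 [507.9 -43.3  42.9]
scene scraper_handle 0.6 [493.8 315.   51.8]
scene chip1 0.57 [604.8  44.2  13.4]
scene chip1 0.38 [608.2  12.8  21.2]
scene chip1 0.37 [604.9  -8.4  18.5]
scene dye 0.72 [689.8 268.3  -1.3]
scene maul 0.93 [ 712.5 -289.9    4.4]
[(0.85, array([515.5, -13.6]), array([ 59.7, 121.1]), 176.2), (0.68, array([ 261.8, -300.9]), array([ 60.1, 136.1]), 24.8), (0.57, array([ 349.1, -174.5]), array([ 50.6, 132.1]), 38.7)] [(0.93, array([494.6, 315. ]), array([48. , 86.2]), 80.4)]
top block_center 0.89 [ 388.6 -448.8   21.9]
top block_center 0.74 [508.1 -23.8  41.8]
top block_center 0.6 [ 324.9 -215.1   19. ]
top jaw_grip 0.66 [517.9  29.5  93.7]
top anvil_face 0.41 [503.7 -39.5  38.6]
top scraper_handle 0.7 [ 709.2 -291.5   -1.4]
top scraper_handle 0.31 [602.5  43.1  13.5]
top chip1 0.63 [607.4  17.3  18.4]
top chip1 0.57 [607.3  -8.8  17.2]
top chip1 0.57 [606.3  40.6  11.5]
top dye 0.39 [688.1 268.5  -2.2]
top maul 0.77 [ 708.4 -290.7   -2.2]
top maul 0.37 [ 477.3 -315.3    0.6]
[(0.87, array([505.8, -24.2]), array([ 37.3, 116. ]), 171.4), (0.83, array([ 324.8, -203.3]), array([ 47.6, 106.3]), 37.4), (0.83, array([ 235.3, -335.7]), array([ 48.5, 108.4]), 24.5)] []
```

```bash
python3 -c "
from rig import ticket
print(ticket.hand_in())"
```

```text
the job is handed in; nothing more can be done
None
```

The job is handed in, with no verdict shown: all three chips in the tray, scraper upright on the bench, block clamped and centred to about 2 mm, needle near 0.59 rad (green), dye and maul unmoved, about 32 s used; I viewed 11 pictures, one over the limit of 10.

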